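# Roll the wrapped poster tube onto the line under the hand board

### The arm

A 6-joint arm with a two-finger parallel gripper is mounted at the origin on the work surface. World frame = base frame: x ahead of the robot, y to its left, z up, the work surface at z = 0. Lengths are in mm, angles in rad, forces in N, time in s.
With the tool pointing down it reaches from about 250 to 775 mm from the base axis. Payload 4 kg.
Tool frame: the origin (TCP) lies on the centre line of the jaws, within the pads' length; the fingertips stand 17 mm ahead of it and the grasp point (between the pads) lies 2 mm behind it; z points along the fingers, y is the direction in which the jaws open and shut (so a half turn about z gives the same grasp; the last joint's range is limited). The gripper opens to 94 mm and grips with 3 to 60 N. Pads are 16 mm wide; open, the fingers measure 119 mm over their backs; the gripper's body (75 mm by 177 mm) begins 78 mm behind the grasp point.
Start: joints at [-1.293, 0.087, 1.371, -0, 1.684, -0.103], TCP at [204.413, -510.621, 222.506] pointing down, gripper open.
Joint ranges: [-3.1, 3.1], [-0.76, 2.03], [0.27, 2.55], [-1.08, 4.22], [0.17, 2.65], [-2.57, 2.57]. Speed limits (rad/s): [2.79, 2.79, 3.14, 3.14, 3.14, 3.14].

### API

Orientations are given as a unit quaternion [x, y, z, w].
In Python, from workcell import ctrl gives the robot as it stands.
- The arm moves only by the tool move_arm, never from a script. Its argument "commands" is one flat list of numbers, 7 for each row, row after row: the closure in counts, from 0 (fully open) to 255 (shut), then the shift along the tool's x, y, z in mm, then the turn, a rotation vector about the tool's x, y, z in rad. A call has 1 to 5 rows; each row shifts and turns the pose as measured when the row begins, along the tool's axes as they then stand; what a row does not reach is not made up. A row lasts 1/10 s, in which the tool goes at most 50 mm and 8.59 degrees, less where a joint would pass 70% of its speed; a pose out of reach is approached as far as the arm can. A call is refused whole if a number of a shift passes 50 or a number of a turn 0.15, either way. A call with a gripper value outside its range is refused whole. The fingers move at their own pace and stop on an object; the grip force is fixed at half the most. Time passes only in rows, so rows that do not move let the fingers close. It gives the time, the measured TCP pose, the force and the opening at its end, in the units of the state.
- ctrl.get_obs(): the state, without advancing time (a new reading comes with each control period).
- ctrl.get_image(name): name is "side" or "top"; returns (picture, depth): 384x512x3 uint8, red, green, blue; 384x512 float32, mm along the optical axis (not along the pixel's ray), 0 where there is no reading.
- ctrl.get_calibration(name): a dict with "fx", "fy", "cx", "cy" (pixels), "rvec" (rotation vector, rad) and "tvec" (3), from world to camera coordinates, as OpenCV has them. Camera axes: x right, y down, z forward; pixel columns grow to the right and rows downward; lengths in mm; the calibration is good to about 2 mm. A picture is of the moment at which its call begins. get_calibration takes no time and is no camera call.
- ctrl.close_job(): hands the job in, once; it reports no verdict.
The state is a dict: "time_s": time; "qpos": joint angles; "qd": joint speeds; "joint_efforts": joint torques, N m; "tcp_pos": TCP position; "orientation": TCP orientation; "ft_force": force on the tool from outside, world axes, zero at the start; "wrist_torque": the same for the moment, N m; "gripper_width": opening from 0.0 (shut) to 1.0 (fully open).
Only numpy, scipy, OpenCV 4.12 (cv2) and the standard library are available. Lean on these libraries where they do the work, as an engineer would, in place of code of your own. Each camera call takes 0.05 s, during which the arm holds its last target. There are 200 camera calls.

### The job

Bed down the fresh wrap-round label on the poster tube: pick up the cork-faced hand board by its handle, set it level on top of the tube and, in one stroke without letting off, roll the tube under it over the rubber strip of the bench board, pressing with about 10 N all the way, until the tube lies along the paper tape line. The tube is thin and dents at 20 N, so feel the force as it climbs and leaves the strip; do not touch it with the hand or let it run free. Then lift the board off and lay it flat on the table clear of the bench board, leaving the tape roll, parcel and pen cup alone.

Things in the scene. Friction and masses are not known exactly. Their poses are not given: they have to be found in the camera images.
- tube_center (a point): Cardboard poster tube with a white wrap-round label, round, 50 mm in diameter, 220 mm long, about 0.18 kg, lying on the bench board. The point is its middle, on its axis; x runs along the tube, y and z turn as it rolls. It rolls with little resistance; under a flat board, without slip, it moves half as far as the board, the same way. 20 N dents it
- tape_line: Strip of pale paper tape, 310 mm long, 12 mm wide, stuck flat on the bench board: the mark, 84 to 116 mm from the tube, to its left or right, and nearly parallel to it. The origin is its middle, on the bench board's surface; x along the strip, y across it, z up
- bench_top (a point): Bench board: a fixed, level, pale wooden board, 340 mm along x, 270 mm along y, its top 6 to 12 mm above the table; the tube rolls along y. Along x across its middle, between tube and line, lies a fixed dark rubber strip 68 mm wide and 2.4 mm thick, bevelled 22 mm wide at both edges, which the tube rolls over. The point is the middle of the wooden top face, under the strip; z up
- board_grip (a point): Loose hand board, 0.38 kg, lying cork down on the table left or right of the bench board: 200 mm along x, 150 mm along y, 14 mm thick with its cork sole, which gives about 1 mm per 15 N; on its back a dark handle bar 150 mm long (x), 30 mm wide (y), 46 mm high. The point is the handle's middle, 38 mm above the underside, 24 mm above the board's back, 22 mm below the handle's top; z up
- tape_roll: Roll of brown parcel tape standing flat on the table, 96 mm in diameter and 50 mm high, origin under its middle; leave alone
- parcel: Kraft-wrapped book parcel 90 by 220 mm, 45 mm high, beyond the bench board, origin under its middle; leave alone
- pen_cup: White cup of pencils, 76 mm in diameter and 170 mm high with the pencils, origin under its middle; leave alone
Things that resemble listed ones, but are neither listed nor needed, are in the scene too. Leave any red look-alike of the part that bears tube_center alone.

How it is judged (in metres and radians):
On the way, in this order (a step that is already met when the one before it is completed fails the run):
1. the hand board presses the tube with at least 4 N where the tube first lay (within 15 mm) (contact force between press_board and tube above 4 N and distance of tube_center from where it was at the start of the episode below 0.015 m), for 0.2 s.
2. the tube is on its way under the board, at least 30 mm from its start and at least 20 mm from the line, still pressed with at least 4 N (contact force between press_board and tube above 4 N and distance of tube_center from where it was at the start of the episode above 0.03 m and (y of tube_center in the frame of tape_line above 0.02 m or y of tube_center in the frame of tape_line below -0.02 m)), for 0.15 s.
3. the tube is over the line (within 8 mm), still pressed with at least 4 N (contact force between press_board and tube above 4 N and y of tube_center in the frame of tape_line between -0.008 and 0.008 m), for 0.2 s.
At the end, for the whole second after the job is handed in: The tube lies at rest on the bench board along the tape line: its axis within 8 mm of the line's middle sideways, within 50 mm of it lengthwise and within 8 degrees of its direction. The hand board lies flat, cork down and at rest on the table itself (not on the bench board), not touching the tube (y of tube_center in the frame of tape_line between -0.008 and 0.008 m and x of tube_center in the frame of tape_line between -0.05 and 0.05 m and z of tube_center in the frame of tape_line between 0.02 and 0.03 m and angle between the x axis of tube_center and the x axis of tape_line, either way round below 0.14 rad and linear speed of each of tube, press_board below 0.01 m/s and height (world z) of board_grip below 0.0405 m and angle between board_grip's own z axis and vertical below 0.05 rad and contact force between press_board and tube below 0.05 N).
It fails at once if the tube is dented: the hand board presses it with more than 20 N (contact force between press_board and tube above 20 N).
It fails at once if the pressure is let off on the way (under 2 N over 20 mm from both start and line) or the tube runs free (under 1.5 N, over 30 mm/s) ((distance of tube_center from where it was at the start of the episode above 0.02 m and (y of tube_center in the frame of tape_line above 0.02 m or y of tube_center in the frame of tape_line below -0.02 m) and contact force between press_board and tube below 2 N) or (linear speed of tube above 0.03 m/s and contact force between press_board and tube below 1.5 N)).
It fails at once if the robot itself touches the tube (contact force between any of the fingers, the arm and tube above 0.5 N).
It fails at once if the hand board is dropped: it moves faster than 0.3 m/s with no finger on it (contact force between the fingers and press_board below 0.1 N and linear speed of press_board above 0.3 m/s).
It fails at once if the tape roll, parcel or pen cup is moved more than 30 mm (distance of any of tape_roll, parcel, pen_cup from where it was at the start of the episode above 0.03 m).
It also fails if it takes over 72 s, if anything falls off the work surface, if the arm or the gripper's body presses on something with over 40 N, if the wrist force passes 120 N, or if a joint passes its speed limit or range.

## Working session

There is one attempt and no reset: what is moved stays moved. The work goes in short steps, Python scripts to look and compute and a tool call to move; the robot and the scene stay as the last step left them, time stands still between calls to the robot, and variables do not carry over. Pictures are saved under pics/ and viewed, about 8 in all and at most 12, crops included, and the job is handed in when it is done.

Besides the shell and the picture viewer there is one more tool, called after "Emit:" as a command line: name --argument value ..., lists and objects as JSON in quotes. move_arm: Moves the arm, as the interface text tells. Its arguments: {"type":"object","properties":{"commands":{"type":"array","items":{"type":"number"}}},"required":["commands"]}

```bash
ls; mkdir -p pics; python3 - <<'E'
from workcell import ctrl
import cv2,numpy as np
for n in("side","top"):
    p,d=ctrl.get_image(n); cv2.imwrite(f"pics/{n}0.png",p[:,:,::-1]); np.savez(f"{n}0.npz",p=p,d=d)
    c=ctrl.get_calibration(n); print(n,c)
o=ctrl.get_obs(); print(o)
a=cv2.imread("pics/side0.png");b=cv2.imread("pics/top0.png")
E
```

```text
pics
side {'fx': 403.1288593648335, 'fy': 403.1288593648335, 'cx': 249.12428530437833, 'cy': 191.7744381700402, 'rvec': array([ 0.33099195, -2.7971856 ,  1.13758751]), 'tvec': array([ 481.47993501,  148.22155058, 1161.17604302])}
top {'fx': 397.6238571630903, 'fy': 397.6238571630903, 'cx': 257.94210882093404, 'cy': 196.493233520831, 'rvec': array([ 2.13544953, -2.06807229,  0.2357765 ]), 'tvec': array([ -59.05181664,  516.45523801, 1380.74752656])}
{'time_s': 0.1, 'qpos': array([-1.29311356e+00,  8.79067846e-02,  1.37209512e+00, -2.19619027e-05,
        1.68356447e+00, -1.03116104e-01]), 'qd': array([-4.79375361e-04, -2.62763124e-03, -3.49477460e-03,  8.35857732e-04,
        9.80261893e-04, -1.49260199e-06]), 'joint_efforts': array([ 2.59551634e-03, -3.41254342e+01, -3.03301764e+01,  7.20845908e-02,
        3.04400269e-02, -9.52894220e-05]), 'tcp_pos': array([ 204.27152633, -510.17723778,  221.41118501]), 'orientation': array([ 9.81928473e-01,  1.89249834e-01, -9.68980341e-05, -9.82152611e-04]), 'ft_force': array([ 0.10858907, -0.9665289 , -0.27310434]), 'wrist_torque': array([ 0.00158852, -0.00756948, -0.02016166]), 'gripper_width': 0.9957995689511802}
```

View pics/top0.png

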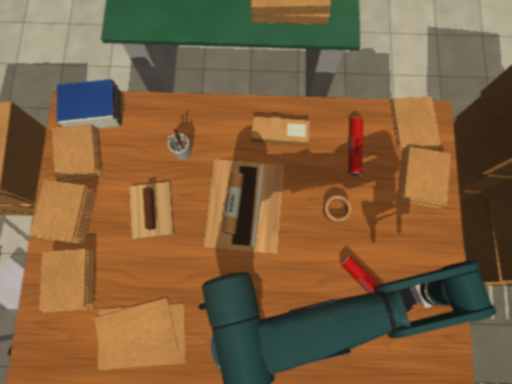

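View pics/side0.png

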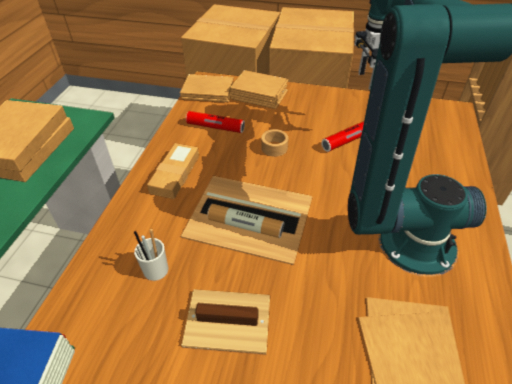

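The top view shows the bench board around (245,205), the tube on its left at (233,197), the strip at (246,205), the hand board at (151,209), the cup at (179,145), the tape roll at (337,208) and the parcel at (281,129). The tape line isn't clear yet, so I'll enlarge that area.

```bash
cat > h.py <<'E'
import numpy as np,cv2
from workcell import ctrl
def cam(n):
    c=ctrl.get_calibration(n); K=np.array([[c['fx'],0,c['cx']],[0,c['fy'],c['cy']],[0,0,1]])
    R,_=cv2.Rodrigues(c['rvec']); return K,R,c['tvec']
def ray(n,uv,z):   # pixel(s) -> world on plane z
    K,R,t=cam(n); uv=np.atleast_2d(np.asarray(uv,float)); C=-R.T@t
    d=(R.T@np.linalg.inv(K)@np.c_[uv,np.ones(len(uv))].T).T
    return C+d*((z-C[2])/d[:,2])[:,None]
def cloud(n,d):
    K,R,t=cam(n); v,u=np.mgrid[:d.shape[0],:d.shape[1]]
    P=np.stack([(u-K[0,2])/K[0,0]*d,(v-K[1,2])/K[1,1]*d,d],-1)
    return (P-t)@R
def rect(pts,z=0):   # grid-ortho
    pass
def ortho(n,p,x0,x1,y0,y1,z,s=2.0): # rectified plan view: x up, y left, s px/mm
    K,R,t=cam(n); H=K@np.c_[R[:,0],R[:,1],R[:,2]*z+t]
    A=np.array([[0,-1/s,x1],[-1/s,0,y1],[0,0,1]])  # (u,v)->(x,y)
    return cv2.warpPerspective(p,np.linalg.inv(H@A),(int((y1-y0)*s),int((x1-x0)*s)))
E
python3 - <<'E'
from h import *
f=np.load("top0.npz");p,d=f['p'],f['d'];X=cloud("top",d)
for u,v in[(151,192),(151,208),(138,208),(233,197),(212,208),(274,208),(246,208),(190,208),(337,208),(303,129)]: print((u,v),X[v,u].round(1))
a=cv2.resize(p[140:270,110:310],None,fx=4,fy=4,interpolation=cv2.INTER_CUBIC)
cv2.imwrite("pics/t1.png",a[:,:,::-1])
E
```

```text
(151, 192) [525.3 349.4  45. ]
(151, 208) [464.7 342.4  50.7]
(138, 208) [469.5 399.7  17.1]
(233, 197) [513.9  47.8  55.6]
(212, 208) [480.6 127.6   5.6]
(274, 208) [ 488.8 -103.6    2. ]
(246, 208) [483.3   0.7  12.6]
(190, 208) [478.7 210.3   1.8]
(337, 208) [ 496.3 -339.2    2.4]
(303, 129) [ 788.9 -205.    47.1]
```

View pics/t1.png

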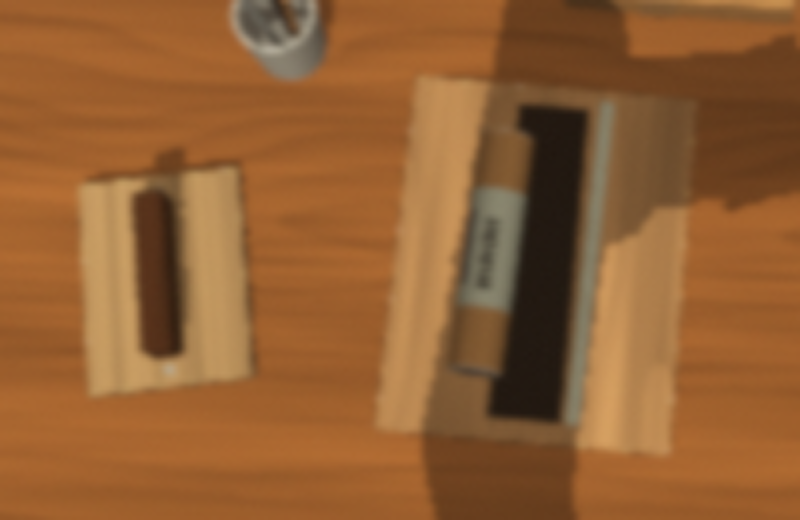

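```bash
python3 - <<'E'
from h import *
for n in("top","side"):
    f=np.load(n+"0.npz");p,d=f['p'],f['d'];X=cloud(n,d).reshape(-1,3);X=X[d.ravel()>0]
    K,R,t=cam(n);print(n,"cam",(-R.T@t).round())
    def sel(x0,x1,y0,y1,z0,z1): return X[(X[:,0]>x0)&(X[:,0]<x1)&(X[:,1]>y0)&(X[:,1]<y1)&(X[:,2]>z0)&(X[:,2]<z1)]
    def rep(l,Q):
        r=cv2.minAreaRect(Q[:,:2].astype(np.float32)); print(l,len(Q),"med",np.median(Q,0).round(1),"rect",np.round(r[0],1),np.round(r[1],1),round(r[2],1))
    rep("table",sel(400,600,180,240,-20,20))
    rep("handle",sel(350,620,250,450,42,80))
    rep("board",sel(350,620,250,450,8,28))
    rep("benchL",sel(420,560,85,130,2,30)); rep("benchR",sel(420,560,-110,-75,-5,30))
    rep("tube",sel(330,650,-140,140,35,80))
    rep("tubetop",sel(330,650,-140,140,52,80))
f=np.load("top0.npz");p=f['p'];hsv=cv2.cvtColor(p,cv2.COLOR_RGB2HSV)
for u,v in[(261,170),(257,200),(253,235),(265,200),(230,205),(212,208),(151,208)]: print((u,v),p[v,u],hsv[v,u])
E
```

```text
top cam [ 198.  -49. 1461.]
table 832 med [498.3 209.9  -0.8] rect [500.  210.1] [ 59.7 199.8] 89.9
handle 374 med [465.  352.4  57.7] rect [465.8 354.8] [150.1  32.5] 9.0
board 1629 med [462.2 341.3  13.2] rect [492.7 349.8] [252.5 169.8] 7.7
benchL 370 med [489.1 106.8   6. ] rect [489.7 107.6] [ 44.7 139. ] 89.8
benchR 338 med [490.9 -92.4   5.8] rect [490.  -92.6] [ 34.5 139.6] 89.8
tube 809 med [494.4  51.3  51.4] rect [497.8  52.4] [ 50.  224.7] 84.7
tubetop 378 med [499.3  52.5  55. ] rect [497.9  54. ] [ 40.1 222.7] 86.1
side cam [286. 797. 941.]
table 1356 med [4.978e+02 2.108e+02 4.000e-01] rect [500. 210.] [ 59.9 199.9] 90.0
handle 895 med [460.5 360.7  59.3] rect [462.8 356.6] [150.1  31.8] 8.4
board 3641 med [457.6 379.7  14.3] rect [462.9 355.4] [200.  153.3] 8.7
benchL 590 med [488.  108.    6.9] rect [490.  107.5] [ 44.9 140. ] 90.0
benchR 329 med [488.1 -92.3   7.2] rect [489.9 -92.6] [ 34.8 139.7] 89.8
tube 1098 med [489.   65.   52.5] rect [493.5  56.1] [ 49.1 222.9] 84.8
tubetop 575 med [490.   56.2  55.4] rect [493.9  57.4] [ 38.7 222.1] 85.3
(261, 170) [133 125 100] [ 23  63 133]
(257, 200) [130 122  98] [ 23  63 130]
(253, 235) [131 121  97] [ 21  66 131]
(265, 200) [164 119  72] [ 15 143 164]
(230, 205) [94 90 73] [24 57 94]
(212, 208) [197 144  88] [ 15 141 197]
(151, 208) [65 38 21] [ 12 173  65]
```

```bash
python3 - <<'E'
from h import *
from scipy.spatial.transform import Rotation as Ro
for n,zz in(("top",6.5),("side",6.7)):
    f=np.load(n+"0.npz");p=f['p'];hsv=cv2.cvtColor(p,cv2.COLOR_RGB2HSV).astype(int)
    v,u=np.mgrid[:384,:512];G=ray(n,np.c_[u.ravel(),v.ravel()],zz).reshape(384,512,3)
    m=(hsv[...,1]<100)&(hsv[...,2]>90)&(G[...,0]>320)&(G[...,0]<650)&(G[...,1]>-110)&(G[...,1]<-15)
    m=cv2.morphologyEx(m.astype(np.uint8),cv2.MORPH_OPEN,np.ones((2,2)))
    k,l,s,c=cv2.connectedComponentsWithStats(m); i=1+np.argmax(s[1:,4]); Q=G[l==i][:,:2]
    r=cv2.minAreaRect(Q.astype(np.float32)); e=cv2.fitLine(Q.astype(np.float32),cv2.DIST_HUBER,0,.01,.01).ravel()
    print(n,len(Q),"ctr",Q.mean(0).round(1),np.round(r,1) if 0 else r,"yaw",np.degrees(np.arctan(e[1]/e[0])).round(2))
    # bench board outline and strip via dark mask
    m=(hsv[...,2]<50)&(G[...,0]>320)&(G[...,0]<650)&(G[...,1]>-80)&(G[...,1]<100)
    Q=G[m][:,:2];print("strip",cv2.minAreaRect(Q.astype(np.float32)))
o=ctrl.get_obs();print(Ro.from_quat(o['orientation']).as_matrix().round(3))
E
```

```text
top 293 ctr [490.8 -43.2] ((495.08477783203125, -43.5751838684082), (13.723075866699219, 303.1005859375), 85.4879379272461) yaw -4.45
strip ((497.6666259765625, 6.799583435058594), (58.736331939697266, 292.53125), 86.4029769897461)
side 316 ctr [487.9 -34.2] ((490.9886474609375, -34.504547119140625), (13.891829490661621, 307.06268310546875), 85.62627410888672) yaw -4.39
strip ((494.276123046875, 9.942684173583984), (62.23480987548828, 295.3017883300781), 86.70925903320312)
[[ 0.928  0.372 -0.001]
 [ 0.372 -0.928  0.002]
 [ 0.    -0.002 -1.   ]]
```

Emit:
move_arm --commands '[0,0,0,0,0,0,0.115,0,0,0,0,0,0,0.114,0,21,-44,0,0,0,0,0,21,-44,0,0,0,0,0,21,-44,0,0,0,0]'

```text
time_s: 0.6
tcp_pos: [246.7, -369.9, 215.5]
orientation: [0.998, 0.067, -0.002, -0.006]
ft_force: [0.5, -0.5, 0.6]
gripper_width: 1.002
```

Emit:
move_arm --commands '[0,21,-44,0,0,0,0,0,21,-44,0,0,0,0,0,21,-44,0,0,0,0,0,21,-44,0,0,0,0,0,21,-44,0,0,0,0]'

```text
time_s: 1.1
tcp_pos: [320.6, -130.7, 215.5]
orientation: [0.998, 0.064, -0.002, -0.008]
ft_force: [0.9, -0.4, -0.1]
gripper_width: 1.002
```

Emit:
move_arm --commands '[0,21,-44,0,0,0,0,0,21,-44,0,0,0,0,0,21,-44,0,0,0,0,0,21,-44,0,0,0,0,0,21,-44,0,0,0,0]'

```text
time_s: 1.6
tcp_pos: [395.1, 108.2, 217.8]
orientation: [0.998, 0.064, -0.001, -0.007]
ft_force: [0.8, -0.9, 1.4]
gripper_width: 1.003
```

Emit:
move_arm --commands '[0,19.5,-46,0,0,0,-0.023,0,19.5,-46,0,0,0,0,0,19.5,-46,0,0,0,0,0,19.5,-46,0,0,0,0,0,15,-30,0,0,0,0]'

```text
time_s: 2.1
tcp_pos: [452.6, 337.2, 217.9]
orientation: [0.997, 0.078, -0.002, -0.006]
ft_force: [0.5, -1.0, 0.4]
gripper_width: 1.002
```

Emit:
move_arm --commands '[0,0,0,0,0,0,0,0,0,0,0,0,0,0]'

```text
time_s: 2.3
tcp_pos: [452.0, 340.9, 214.9]
orientation: [0.997, 0.081, -0.004, -0.005]
ft_force: [0.3, 0.3, 0.3]
gripper_width: 1.0
```

```bash
python3 - <<'E'
from h import *
from scipy.spatial.transform import Rotation as Ro
o=ctrl.get_obs();print(o['tcp_pos'],o['ft_force'],Ro.from_quat(o['orientation']).as_matrix().round(3))
p,d=ctrl.get_image("side");X=cloud("side",d).reshape(-1,3)
Q=X[(X[:,0]>350)&(X[:,0]<620)&(X[:,1]>250)&(X[:,1]<450)&(X[:,2]>42)&(X[:,2]<80)]
print(cv2.minAreaRect(Q[:,:2].astype(np.float32)))
a=cv2.resize(p[120:384,100:360],None,fx=2.2,fy=2.2); cv2.imwrite("pics/s1.png",a[:,:,::-1])
E
```

```text
[451.99347434 340.91531147 214.88357477] [0.33903363 0.28369804 0.32314016] [[ 0.987  0.161 -0.009]
 [ 0.161 -0.987  0.01 ]
 [-0.008 -0.012 -1.   ]]
((463.1307373046875, 356.1471252441406), (150.5365447998047, 32.22817611694336), 8.395519256591797)
```

View pics/s1.png

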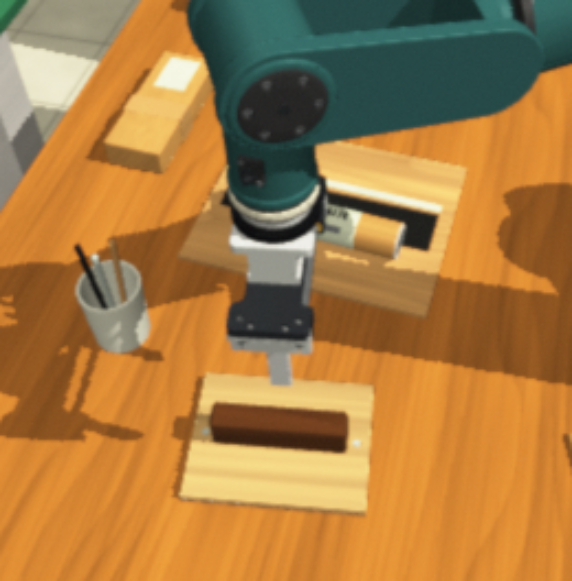

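The side view shows the open gripper behind and above the handle (about (275,425) in the crop), with the way down clear. I'll write a helper that gives the shift to a goal, then approach. Each row sags about 1.3 mm, which I have to compensate.

```bash
cat >> h.py <<'E'
from scipy.spatial.transform import Rotation as Ro
def goal(x,y,z,yaw):  # remaining move in tool axes
    o=ctrl.get_obs(); R=Ro.from_quat(o['orientation']); c,s=np.cos(np.radians(yaw)),np.sin(np.radians(yaw))
    D=Ro.from_matrix([[c,s,0],[s,-c,0],[0,0,-1]])
    print("t",round(o['time_s'],2),"tcp",o['tcp_pos'].round(1),"F",o['ft_force'].round(2),"T",o['wrist_torque'].round(2),"w",round(o['gripper_width'],3),
      "\nzaxis",R.as_matrix()[:,2].round(4),"yaw",np.degrees(np.arctan2(*R.as_matrix()[[1,0],0])).round(2),
      "\nshift",R.inv().apply(np.array([x,y,z])-o['tcp_pos']).round(1),"rot",(R.inv()*D).as_rotvec().round(4))
E
python3 -c "
from h import *
goal(464,356,100,8.8)"
```

```text
t 2.35 tcp [451.9 340.6 214.7] F [ 0.43 -0.69 -0.32] T [-0.02 -0.03  0.01] w 1.003 
zaxis [-0.0097  0.0106 -0.9999] yaw 9.25 
shift [ 15.3 -11.9 114.8] rot [-0.012   0.0079  0.0078]
```

Emit:
move_arm --commands '[0,7,-6,20,-0.012,0.008,0.008,0,7,-6,25,0,0,0,0,0,0,25,0,0,0,0,0,0,22,0,0,0,0,0,0,10,0,0,0]'

```text
time_s: 2.85
tcp_pos: [465.9, 348.8, 114.3]
orientation: [0.997, 0.072, 0.004, -0.001]
ft_force: [-0.9, -0.5, 0.8]
gripper_width: 0.998
```

```bash
python3 -c "
from h import *
goal(464,356,36.5,8.8)"
```

```text
t 2.85 tcp [465.9 348.8 114.3] F [-0.94 -0.47  0.82] T [ 0.03 -0.03  0.06] w 0.998 
zaxis [ 0.0076  0.0018 -1.    ] yaw 8.29 
shift [-1.5 -7.4 77.8] rot [-0.0007 -0.0078 -0.009 ]
```

Emit:
move_arm --commands '[0,-1,-5,22,0,-0.006,-0.008,0,-1,-2,24,0,0,0,0,0,0,16,0,0,0,0,0,0,5,0,0,0,0,0,0,-1,0,0,0]'

```text
time_s: 3.35
tcp_pos: [464.0, 350.1, 48.7]
orientation: [0.997, 0.073, 0.002, -0.0]
ft_force: [-0.2, 0.0, 0.4]
gripper_width: 1.003
```

```bash
python3 -c "
from h import *
goal(464,356,36.5,8.8)"
```

```text
t 3.35 tcp [464.  350.1  48.7] F [-0.19  0.01  0.42] T [-0.02  0.05  0.02] w 1.003 
zaxis [ 0.0037  0.0011 -1.    ] yaw 8.34 
shift [ 0.8 -5.9 12.2] rot [-0.0005 -0.0038 -0.0081]
```

Emit:
move_arm --commands '[0,0,-4,6,0,-0.004,-0.008,0,0,-4,4,0,0,0,0,0,-2,0,0,0,0,0,0,0,-1,0,0,0]'

```text
time_s: 3.75
tcp_pos: [464.9, 361.4, 43.4]
orientation: [0.997, 0.076, 0.003, -0.002]
ft_force: [0.2, 0.7, 0.1]
gripper_width: 0.999
```

```bash
python3 -c "
from h import *
goal(464,356,36.5,8.8)"
```

```text
t 3.75 tcp [464.9 361.4  43.4] F [0.16 0.75 0.11] T [ 0.02  0.01 -0.07] w 0.999 
zaxis [ 0.0056  0.0043 -1.    ] yaw 8.76 
shift [-1.7  5.2  6.9] rot [-0.0034 -0.0061 -0.0006]
```

Emit:
move_arm --commands '[0,-1,3,5,-0.003,-0.005,0,0,0,2,3,0,0,0,0,0,0,0,0,0,0]'

```text
time_s: 4.05
tcp_pos: [465.1, 356.6, 35.8]
orientation: [0.997, 0.077, 0.001, -0.0]
ft_force: [0.4, 0.1, -0.4]
gripper_width: 1.0
```

```bash
python3 -c "
from h import *
goal(464,356,36.5,8.8)"
```

```text
t 4.05 tcp [465.1 356.6  35.8] F [ 0.39  0.12 -0.35] T [ 0.   -0.01 -0.01] w 1.0 
zaxis [ 0.0024  0.0011 -1.    ] yaw 8.81 
shift [-1.2  0.5 -0.7] rot [-0.0007 -0.0025  0.0002]
```

Good: 19 mm at the fingertips and level. I'll close, holding height against the sag.

Emit:
move_arm --commands '[255,0,0,-1,0,0,0,255,0,0,-1,0,0,0,255,0,0,-1,0,0,0,255,0,0,-1,0,0,0,255,0,0,-1,0,0,0]'

```text
time_s: 4.55
tcp_pos: [465.1, 356.3, 41.1]
orientation: [0.997, 0.077, 0.001, -0.0]
ft_force: [-0.1, 0.3, 0.3]
gripper_width: 0.613
```

Emit:
move_arm --commands '[255,0,0,-1,0,0,0,255,0,0,-1,0,0,0,255,0,0,-1,0,0,0]'

```text
time_s: 4.85
tcp_pos: [465.2, 356.5, 44.6]
orientation: [0.997, 0.077, 0.001, -0.0]
ft_force: [-0.2, -0.1, -0.4]
gripper_width: 0.357
```

```bash
python3 -c "
from h import *
goal(464,356,36.5,8.8)"
```

```text
t 4.85 tcp [465.2 356.5  44.6] F [-0.2  -0.13 -0.41] T [ 0.02  0.03 -0.01] w 0.357 
zaxis [ 0.0025  0.0012 -1.    ] yaw 8.79 
shift [-1.3  0.3  8.1] rot [-0.0008 -0.0026 -0.0002]
```

Emit:
move_arm --commands '[140,0,0,4,0,0,0,140,0,0,4,0,0,0,140,0,0,0,0,0,0,255,0,0,0,0,0,0,255,0,0,0,0,0,0]'

```text
time_s: 5.35
tcp_pos: [465.0, 356.3, 35.5]
orientation: [0.997, 0.077, 0.001, -0.0]
ft_force: [0.5, -2.7, -0.6]
gripper_width: 0.317
```

Emit:
move_arm --commands '[255,0,0,0,0,0,0,255,0,0,0,0,0,0,255,0,0,0,0,0,0]'

```text
time_s: 5.65
tcp_pos: [465.0, 356.3, 35.5]
orientation: [0.997, 0.077, 0.001, -0.0]
ft_force: [0.1, 0.3, -0.6]
gripper_width: 0.317
```

```bash
python3 -c "
from h import *
goal(464,356,36.5,8.8)"
```

```text
t 5.65 tcp [465.  356.3  35.5] F [ 0.08  0.34 -0.58] T [-0.04  0.02 -0.01] w 0.317 
zaxis [ 1.8e-03  7.0e-04 -1.0e+00] yaw 8.78 
shift [-1.   0.1 -1. ] rot [-0.0004 -0.0019 -0.0004]
```

Emit:
move_arm --commands '[255,0,0,-10,0,0,0,255,0,0,-20,0,0,0,255,0,0,-25,0,0,0,255,0,0,-25,0,0,0,255,0,0,-10,0,0,0]'

```text
time_s: 6.15
tcp_pos: [460.9, 353.8, 123.1]
orientation: [0.997, 0.077, -0.006, 0.003]
ft_force: [0.8, 0.9, -3.7]
gripper_width: 0.316
```

```bash
python3 -c "
from h import *
goal(499.5,101,130,-4.9)"
```

```text
t 6.15 tcp [460.9 353.8 123.1] F [ 0.81  0.87 -3.7 ] T [ 0.06 -0.01  0.02] w 0.316 
zaxis [-0.0109 -0.0072 -0.9999] yaw 8.8 
shift [ -0.6 255.8  -5.5] rot [0.0069 0.0111 0.2391]
```

Emit:
move_arm --commands '[255,0,15,-5,0.007,0.011,0.08,255,0,30,0,0,0,0.08,255,0,35,0,0,0,0.08,255,0,35,0,0,0,0,255,0,25,0,0,0,0]'

```text
time_s: 6.65
tcp_pos: [458.5, 213.3, 127.5]
orientation: [0.999, -0.045, -0.001, -0.001]
ft_force: [0.2, 0.3, -3.9]
gripper_width: 0.318
```

```bash
python3 -c "
from h import *
goal(499.5,101,130,-4.9)"
```

```text
t 6.65 tcp [458.5 213.3 127.5] F [ 0.18  0.33 -3.93] T [0.02 0.04 0.  ] w 0.318 
zaxis [-0.001   0.0025 -1.    ] yaw -5.13 
shift [ 50.9 108.2  -2.8] rot [-0.0024  0.0012 -0.004 ]
```

Emit:
move_arm --commands '[255,16,32,0,-0.002,0.001,-0.004,255,18,35,0,0,0,0,255,12,26,0,0,0,0,255,4,10,0,0,0,0,255,0,0,0,0,0,0]'

```text
time_s: 7.15
tcp_pos: [496.5, 99.3, 123.9]
orientation: [0.999, -0.044, -0.004, 0.001]
ft_force: [-0.5, 0.5, -3.8]
gripper_width: 0.321
```

```bash
python3 - <<'E'
from h import *
goal(499.5,101,100,-4.9)
for n in("top","side"):
    p,d=ctrl.get_image(n); np.savez(n+"1.npz",p=p,d=d)
    if n=="side": cv2.imwrite("pics/s2.png",cv2.resize(p[120:320,130:380],None,fx=3,fy=3)[:,:,::-1])
    X=cloud(n,d).reshape(-1,3)
    def rep(l,b):
        Q=X[np.all((X>[b[0],b[2],b[4]])&(X<[b[1],b[3],b[5]]),1)]
        if len(Q)>20: print(n,l,len(Q),np.median(Q,0).round(1),cv2.minAreaRect(Q[:,:2].astype(np.float32)))
    rep("tube",(330,650,-10,100,35,62)); rep("board back",(330,650,0,250,98,115))
E
```

```text
t 7.15 tcp [496.5  99.3 123.9] F [-0.53  0.47 -3.79] T [ 0.09  0.04 -0.01] w 0.321 
zaxis [-7.5e-03 -9.0e-04 -1.0e+00] yaw -5.06 
shift [ 3.  -2.  23.9] rot [ 0.0016  0.0074 -0.0027]
top tube 33 [393.8  46.5  51.4] ((498.260009765625, 41.79585266113281), (226.57974243164062, 33.48357391357422), 0.9478985667228699)
top board back 613 [463.8  60.2 102. ] ((497.7416076660156, 98.38616180419922), (149.64830017089844, 199.5780792236328), 84.93492126464844)
side tube 88 [390.2  74.1  49.9] ((389.6866760253906, 67.84575653076172), (46.3274040222168, 15.772781372070312), 78.77661895751953)
side board back 1996 [474.2 132.1 102.8] ((493.9056396484375, 100.56892395019531), (153.2418975830078, 201.42422485351562), 85.0954360961914)
```

View pics/s2.png

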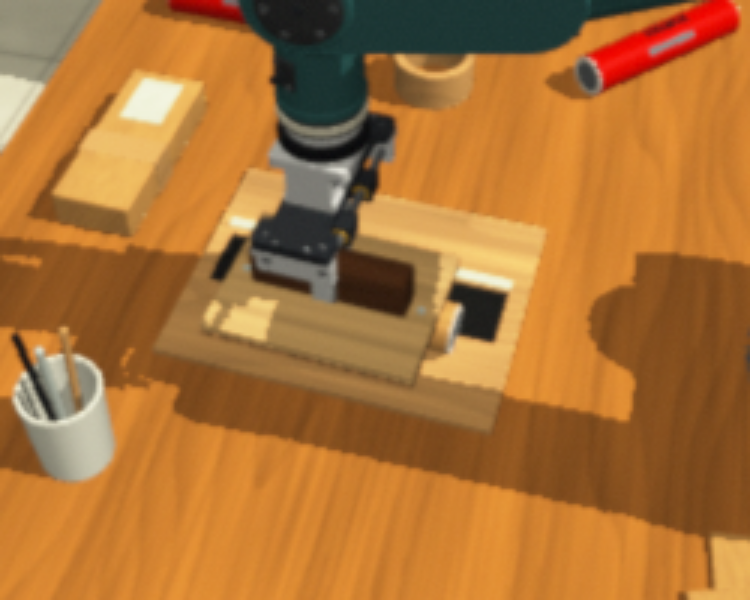

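The side view shows the board level over the tube, whose end sticks out at about (450,328), with the strip and tape line beyond it. The cup and parcel are well clear. I'll go down to just above contact.

Emit:
move_arm --commands '[255,3,-1.5,10,0.002,0.007,-0.003,255,1,-0.5,10,0,0,0,255,0,0,4,0,0,0,255,0,0,0,0,0,0]'

```text
time_s: 7.65
tcp_pos: [498.7, 107.0, 96.9]
orientation: [0.999, -0.038, -0.001, -0.001]
ft_force: [-0.1, -0.0, -4.2]
gripper_width: 0.315
```

```bash
python3 -c "
from h import *
goal(500.3,101,92,-4.9)"
```

```text
t 7.65 tcp [498.7 107.   96.9] F [-0.06 -0.01 -4.19] T [ 0.03 -0.01 -0.04] w 0.315 
zaxis [-0.0022  0.003  -1.    ] yaw -4.39 
shift [2.  5.8 4.8] rot [-0.0028  0.0024  0.0089]
```

Emit:
move_arm --commands '[255,1,3,0,-0.003,0.002,0.008,255,0.5,2,0.5,0,0,0,255,0,0,0,0,0,0,255,0,0,0,0,0,0]'

```text
time_s: 8.05
tcp_pos: [499.9, 102.1, 96.3]
orientation: [0.999, -0.042, -0.0, 0.0]
ft_force: [1.6, 0.4, -3.8]
gripper_width: 0.319
```

```bash
python3 -c "
from h import *
goal(500.3,101,92,-4.9)"
```

```text
t 8.05 tcp [499.9 102.1  96.3] F [ 1.58  0.41 -3.83] T [0.05 0.06 0.04] w 0.319 
zaxis [-3.e-04 -5.e-04 -1.e+00] yaw -4.82 
shift [0.5 1.  4.3] rot [0.0005 0.0002 0.0014]
```

Level and placed. Now I'll creep down.

Emit:
move_arm --commands '[255,0,0,1.5,0,0,0,255,0,0,1,0,0,0,255,0,0,0.5,0,0,0,255,0,0,0,0,0,0]'

```text
time_s: 8.45
tcp_pos: [500.4, 101.9, 93.8]
orientation: [0.999, -0.042, 0.001, 0.0]
ft_force: [-0.6, -0.4, -2.7]
gripper_width: 0.318
```

Emit:
move_arm --commands '[255,0,0,0.4,0,0,0,255,0,0,0.4,0,0,0]'

```text
time_s: 8.65
tcp_pos: [500.4, 101.9, 93.0]
orientation: [0.999, -0.042, 0.001, 0.0]
ft_force: [-0.3, 0.6, -4.2]
gripper_width: 0.317
```

Emit:
move_arm --commands '[255,0,0,0.4,0,0,0,255,0,0,0.3,0,0,0]'

```text
time_s: 8.85
tcp_pos: [500.4, 101.9, 92.2]
orientation: [0.999, -0.042, 0.001, 0.0]
ft_force: [0.5, 0.0, -3.0]
gripper_width: 0.321
```

Emit:
move_arm --commands '[255,0,0,0.3,0,0,0,255,0,0,0.2,0,0,0]'

```text
time_s: 9.05
tcp_pos: [500.4, 101.9, 91.9]
orientation: [0.999, -0.042, 0.001, 0.0]
ft_force: [-1.0, 0.0, -2.4]
gripper_width: 0.322
```

Emit:
move_arm --commands '[255,0,0,0.2,0,0,0,255,0,0,0.2,0,0,0]'

```text
time_s: 9.25
tcp_pos: [500.4, 101.9, 91.9]
orientation: [0.999, -0.042, 0.001, 0.0]
ft_force: [-0.6, 0.1, -2.8]
gripper_width: 0.319
```

Emit:
move_arm --commands '[255,0,0,0.5,0,0,0,255,0,0,0.5,0,0,0]'

```text
time_s: 9.45
tcp_pos: [500.4, 101.9, 91.6]
orientation: [0.999, -0.042, 0.001, 0.0]
ft_force: [-1.5, 0.6, 0.1]
gripper_width: 0.317
```

Emit:
move_arm --commands '[255,0,0,0.6,0,0,0,255,0,0,0.6,0,0,0]'

```text
time_s: 9.65
tcp_pos: [500.5, 101.9, 91.5]
orientation: [0.999, -0.042, 0.001, 0.0]
ft_force: [-2.0, 0.3, 1.9]
gripper_width: 0.319
```

```bash
python3 -c "
from h import *
goal(500.3,101,92,-4.9)"
```

```text
t 9.65 tcp [500.5 101.9  91.5] F [-2.03  0.32  1.91] T [-0.2   0.57 -0.05] w 0.319 
zaxis [ 2.2e-03 -6.0e-04 -1.0e+00] yaw -4.84 
shift [-0.1  0.9 -0.5] rot [ 0.0004 -0.0023  0.0011]
```

Emit:
move_arm --commands '[255,0,0,0.75,0,-0.002,0,255,0,0,0.8,0,-0.001,0]'

```text
time_s: 9.85
tcp_pos: [500.6, 101.9, 91.3]
orientation: [0.999, -0.042, 0.0, 0.0]
ft_force: [-3.7, 0.2, 3.7]
gripper_width: 0.314
```

Emit:
move_arm --commands '[255,0,0,0.9,0,-0.001,0,255,0,0,0.9,0,0,0]'

```text
time_s: 10.05
tcp_pos: [500.8, 101.9, 91.2]
orientation: [0.999, -0.042, -0.0, 0.0]
ft_force: [-4.6, 1.3, 5.9]
gripper_width: 0.315
```

```bash
python3 -c "
from h import *
goal(500.3,101,92,-4.9)"
```

```text
t 10.05 tcp [500.8 101.9  91.2] F [-4.64  1.32  5.87] T [-0.35  0.79 -0.13] w 0.315 
zaxis [-0.e+00 -8.e-04 -1.e+00] yaw -4.83 
shift [-0.4  1.  -0.8] rot [ 0.0008 -0.      0.0012]
```

Emit:
move_arm --commands '[255,-0.3,1.5,0.9,0,0,0,255,-0.2,3,0.85,0,0,0]'

```text
time_s: 10.25
tcp_pos: [500.4, 97.9, 91.2]
orientation: [0.999, -0.042, 0.001, 0.0]
ft_force: [-1.7, 0.9, 5.7]
gripper_width: 0.318
```

```bash
python3 -c "
from h import *
goal(500.3,101,92,-4.9)"
```

```text
t 10.25 tcp [500.4  97.9  91.2] F [-1.65  0.89  5.7 ] T [-0.27  0.73 -0.1 ] w 0.318 
zaxis [ 1.6e-03 -5.0e-04 -1.0e+00] yaw -4.81 
shift [-0.3 -3.1 -0.8] rot [ 0.0003 -0.0016  0.0016]
```

Emit:
move_arm --commands '[255,-0.2,4,0.85,0,-0.002,0,255,-0.2,4,0.85,0,0,0,255,-0.2,4,0.85,0,0,0]'

```text
time_s: 10.55
tcp_pos: [499.2, 86.3, 91.3]
orientation: [0.999, -0.042, 0.001, -0.0]
ft_force: [-4.1, 1.3, 6.3]
gripper_width: 0.316
```

Emit:
move_arm --commands '[255,-0.2,4,0.85,0,-0.001,0,255,-0.2,4,0.85,0,-0.001,0]'

```text
time_s: 10.75
tcp_pos: [498.4, 78.7, 91.7]
orientation: [0.999, -0.042, 0.001, -0.001]
ft_force: [-5.3, 1.4, 6.2]
gripper_width: 0.32
```

```bash
python3 -c "
from h import *
goal(500.3,101,92,-4.9)"
```

```text
t 10.75 tcp [498.4  78.7  91.7] F [-5.35  1.43  6.25] T [-0.15  0.5  -0.12] w 0.32 
zaxis [ 0.0012  0.0022 -1.    ] yaw -4.8 
shift [  0.1 -22.4  -0.2] rot [-0.0023 -0.001   0.0017]
```

Emit:
move_arm --commands '[255,-0.3,4,0.8,-0.002,-0.001,0,255,-0.3,4,0.8,0,-0.001,0,255,-0.3,4,0.8,0,0,0]'

```text
time_s: 11.05
tcp_pos: [497.3, 67.5, 92.3]
orientation: [0.999, -0.042, 0.001, -0.001]
ft_force: [-5.4, 1.7, 6.1]
gripper_width: 0.317
```

```bash
python3 -c "
from h import *
goal(500.3,101,92,-4.9)"
```

```text
t 11.05 tcp [497.3  67.5  92.3] F [-5.42  1.67  6.15] T [-0.05  0.5  -0.04] w 0.317 
zaxis [ 0.0027  0.0025 -1.    ] yaw -4.78 
shift [  0.2 -33.6   0.4] rot [-0.0027 -0.0025  0.002 ]
```

Emit:
move_arm --commands '[255,-0.3,4,0.8,-0.002,-0.002,0,255,-0.3,4,0.8,-0.001,-0.001,0,255,-0.3,4,0.8,0,-0.001,0]'

```text
time_s: 11.35
tcp_pos: [496.3, 56.3, 93.0]
orientation: [0.999, -0.042, 0.001, -0.001]
ft_force: [-5.6, 1.6, 5.9]
gripper_width: 0.318
```

```bash
python3 -c "
from h import *
goal(500.3,101,92,-4.9)"
```

```text
t 11.35 tcp [496.3  56.3  93. ] F [-5.61  1.64  5.93] T [ 0.07  0.51 -0.08] w 0.318 
zaxis [ 0.0023  0.0021 -1.    ] yaw -4.77 
shift [  0.3 -44.9   1.1] rot [-0.0023 -0.0021  0.0023]
```

Emit:
move_arm --commands '[255,-0.3,4,0.8,-0.002,-0.002,0,255,-0.3,4,0.85,-0.001,-0.001,0,255,-0.3,4,0.85,0,-0.001,0]'

```text
time_s: 11.65
tcp_pos: [495.4, 44.9, 93.5]
orientation: [0.999, -0.042, 0.001, -0.001]
ft_force: [-3.4, 1.9, 6.8]
gripper_width: 0.315
```

Emit:
move_arm --commands '[255,-0.3,4,0.85,-0.002,-0.002,0,255,-0.3,4,0.9,0,-0.001,0,255,-0.3,4,0.9,0,-0.001,0]'

```text
time_s: 11.95
tcp_pos: [494.4, 33.0, 93.7]
orientation: [0.999, -0.041, 0.001, -0.0]
ft_force: [-4.7, 0.9, 5.5]
gripper_width: 0.315
```

```bash
python3 -c "
from h import *
goal(500.3,101,92,-4.9)"
```

```text
t 11.95 tcp [494.4  33.   93.7] F [-4.67  0.91  5.53] T [0.01 0.66 0.  ] w 0.315 
zaxis [ 1.3e-03  7.0e-04 -1.0e+00] yaw -4.74 
shift [  0.2 -68.3   1.8] rot [-0.0008 -0.0012  0.0027]
```

Emit:
move_arm --commands '[255,-0.3,4,0.95,-0.001,-0.001,0.001,255,-0.3,4,0.95,0,-0.001,0,255,-0.3,4,0.95,0,0,0]'

```text
time_s: 12.25
tcp_pos: [493.3, 20.9, 93.7]
orientation: [0.999, -0.041, 0.001, -0.0]
ft_force: [-4.2, -0.2, 5.9]
gripper_width: 0.315
```

Emit:
move_arm --commands '[255,-0.3,4,0.95,0,-0.001,0.001,255,-0.3,4,0.95,0,-0.001,0,255,-0.3,4,0.95,0,0,0]'

```text
time_s: 12.55
tcp_pos: [492.3, 8.8, 93.7]
orientation: [0.999, -0.041, 0.001, -0.001]
ft_force: [-3.0, 0.9, 5.2]
gripper_width: 0.316
```

```bash
python3 -c "
from h import *
goal(500.3,101,92,-4.9)"
```

```text
t 12.55 tcp [492.3   8.8  93.7] F [-3.02  0.92  5.21] T [0.14 0.81 0.06] w 0.316 
zaxis [ 0.0029  0.0015 -1.    ] yaw -4.75 
shift [  0.4 -92.5   1.9] rot [-0.0018 -0.0028  0.0027]
```

Emit:
move_arm --commands '[255,-0.3,4,1.0,-0.001,-0.002,0.001,255,-0.3,4,1.0,0,-0.001,0,255,-0.3,4,1.05,0,-0.001,0]'

```text
time_s: 12.85
tcp_pos: [491.2, -3.3, 93.6]
orientation: [0.999, -0.041, 0.001, -0.001]
ft_force: [-4.2, 0.6, 6.2]
gripper_width: 0.315
```

Emit:
move_arm --commands '[255,-0.3,4,1.05,-0.001,-0.001,0.001,255,-0.3,4,1.1,0,-0.001,0]'

```text
time_s: 13.05
tcp_pos: [490.6, -11.4, 93.6]
orientation: [0.999, -0.041, 0.001, -0.001]
ft_force: [-2.7, 0.0, 4.8]
gripper_width: 0.321
```

```bash
python3 -c "
from h import *
goal(500.3,101,92,-4.9)"
```

```text
t 13.05 tcp [490.6 -11.4  93.6] F [-2.69  0.03  4.77] T [0.16 0.77 0.13] w 0.321 
zaxis [ 0.0018  0.0012 -1.    ] yaw -4.74 
shift [   0.4 -112.9    1.8] rot [-0.0013 -0.0017  0.0028]
```

Emit:
move_arm --commands '[255,-0.2,4,1.15,-0.001,-0.001,0.001,255,-0.2,4,1.2,0,-0.001,0]'

```text
time_s: 13.25
tcp_pos: [490.0, -19.9, 93.2]
orientation: [0.999, -0.041, 0.001, -0.0]
ft_force: [-3.8, 0.0, 6.0]
gripper_width: 0.319
```

Emit:
move_arm --commands '[255,-0.2,4,1.25,-0.001,-0.001,0.001,255,-0.2,4,1.25,0,-0.001,0]'

```text
time_s: 13.45
tcp_pos: [489.3, -28.5, 92.8]
orientation: [0.999, -0.041, 0.0, 0.001]
ft_force: [-3.6, -0.3, 6.8]
gripper_width: 0.318
```

```bash
python3 -c "
from h import *
goal(500.3,101,92,-4.9)"
```

```text
t 13.45 tcp [489.3 -28.5  92.8] F [-3.62 -0.28  6.75] T [0.18 0.94 0.19] w 0.318 
zaxis [ 2.0e-04 -1.3e-03 -1.0e+00] yaw -4.73 
shift [   0.3 -130.     0.6] rot [ 0.0013 -0.0003  0.0029]
```

Emit:
move_arm --commands '[255,-0.2,4,1.2,0.001,0,0.001,255,-0.2,4,1.2,0,-0.001,0,255,-0.2,4,1.2,0,-0.001,0]'

```text
time_s: 13.75
tcp_pos: [488.2, -41.4, 92.1]
orientation: [0.999, -0.041, -0.0, 0.0]
ft_force: [-3.5, 1.0, 5.8]
gripper_width: 0.32
```

```bash
python3 -c "
from h import *
goal(500.3,101,92,-4.9)"
```

```text
t 13.75 tcp [488.2 -41.4  92.1] F [-3.48  1.04  5.77] T [0.27 0.8  0.18] w 0.32 
zaxis [-2.e-04 -7.e-04 -1.e+00] yaw -4.69 
shift [   0.4 -142.9   -0. ] rot [0.0007 0.0001 0.0036]
```

Emit:
move_arm --commands '[255,-0.2,4,1.2,0.001,0,0.001,255,-0.2,4,1.15,0,0,0,255,-0.2,4,1.1,0,0,0.001]'

```text
time_s: 14.05
tcp_pos: [487.0, -54.2, 91.4]
orientation: [0.999, -0.041, 0.001, -0.0]
ft_force: [-3.2, 0.3, 6.0]
gripper_width: 0.318
```

```bash
python3 - <<'E'
from h import *
goal(500.3,101,92,-4.9)
p,d=ctrl.get_image("top");np.savez("top2.npz",p=p,d=d)
a=ortho("top",p,320,660,-160,160,31.5,2.2)
cv2.imwrite("pics/t2.png",cv2.resize(a[:,:,::-1],(704,748))[:,:] if 0 else cv2.resize(a[:,:,::-1],(560,595)))
X=cloud("top",d).reshape(-1,3)
Q=X[np.all((X>[330,-140,15])&(X<[660,100,62]),1)]
for lo,hi in((330,500),(500,660)):
    q=Q[(Q[:,0]>lo)&(Q[:,0]<hi)]; print(len(q),q.min(0).round(1) if len(q) else 0,q.max(0).round(1) if len(q) else 0)
E
```

```text
t 14.05 tcp [487.  -54.2  91.4] F [-3.22  0.34  6.03] T [0.36 0.96 0.21] w 0.318 
zaxis [ 1.3e-03  2.0e-04 -1.0e+00] yaw -4.72 
shift [   0.5 -155.7   -0.5] rot [-0.0003 -0.0013  0.0032]
6 [ 358.1 -117.8   15.7] [452.   72.2  60.4]
1 [ 559.6 -135.9   61.2] [ 559.6 -135.9   61.2]
```

View pics/t2.png

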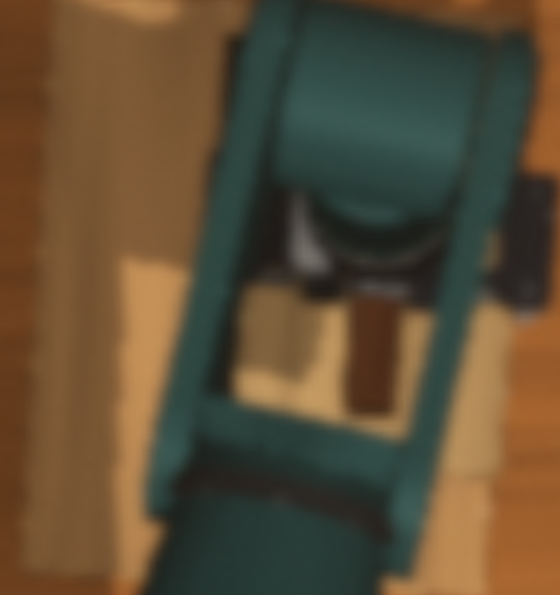

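The arm hides the tube in the top view; only the board's left half and the handle are visible. I'll use the side view near the end.

Emit:
move_arm --commands '[255,-0.2,4,1.05,0,-0.001,0.001,255,-0.2,4,0.95,0,0,0,255,-0.2,4,0.95,0,0,0.001]'

```text
time_s: 14.4
tcp_pos: [485.8, -66.7, 91.2]
orientation: [0.999, -0.041, 0.001, -0.001]
ft_force: [-3.8, -0.5, 6.2]
gripper_width: 0.318
```

Emit:
move_arm --commands '[255,-0.2,3,0.95,0,-0.001,0.001,255,-0.1,2,0.95,0,0,0]'

```text
time_s: 14.6
tcp_pos: [485.4, -71.8, 91.1]
orientation: [0.999, -0.041, 0.001, -0.001]
ft_force: [-4.7, 0.8, 6.9]
gripper_width: 0.319
```

```bash
python3 - <<'E'
from h import *
goal(500.3,101,92,-4.9)
p,d=ctrl.get_image("side");np.savez("side2.npz",p=p,d=d)
c=cv2.resize(p[175:275,170:330],None,fx=5,fy=5,interpolation=cv2.INTER_CUBIC)
cv2.imwrite("pics/s3.png",c[:,:,::-1])
E
```

```text
t 14.6 tcp [485.4 -71.8  91.1] F [-4.68  0.83  6.93] T [0.53 0.8  0.29] w 0.319 
zaxis [ 0.0022  0.002  -1.    ] yaw -4.72 
shift [   0.7 -173.4   -0.5] rot [-0.0022 -0.002   0.0031]
```

View pics/s3.png

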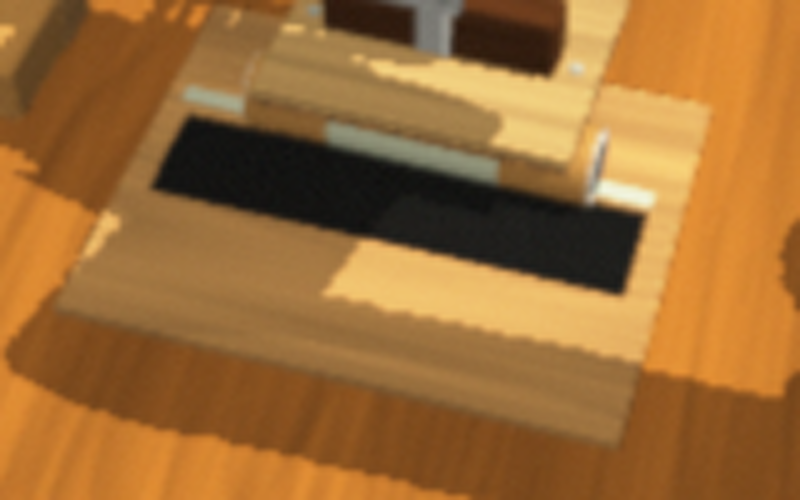

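```bash
python3 - <<'E'
from h import *
px=lambda u,v:(170+(u-2)/5,175+(v-2)/5)
A,B=ray("side",[px(215,98),px(625,194)],6.6)
d=(B-A)/np.linalg.norm(B-A); nrm=np.array([-d[1],d[0],0]); nrm*=np.sign(nrm[1])
print("tape",A,B,np.degrees(np.arctan(d[1]/d[0])))
for uv in((597,167),(594,168),(600,166)):
    E_=ray("side",px(*uv),31.6)[0]; print("end",E_.round(1),"y to line",((E_-A)@nrm).round(1))
for uv in((590,206),(588,204)):
    E_=ray("side",px(*uv),6.6)[0]; print("bottom contact",E_.round(1),((E_-A)@nrm).round(1))
for uv in((602,131),(600,130)):
    E_=ray("side",px(*uv),56.6)[0]; print("top",E_.round(1),((E_-A)@nrm).round(1))
# initial side: tube front silhouette? bias-corrected distances
f=np.load("side2.npz");X=cloud("side",f['d'])
for v in range(200,220,3): print([X[v,u].round(0).tolist() for u in (286,288,290)])
E
```

```text
tape [629.30997341 -49.19597732   6.6       ] [358.70778699 -27.70772699   6.6       ] -4.540273489311379
end [376.8 -23.3  31.6] y to line 5.9
end [378.4 -22.1  31.6] y to line 7.2
end [375.1 -24.5  31.6] y to line 4.5
bottom contact [377.9 -13.2   6.6] 16.0
bottom contact [379.4 -14.5   6.6] 14.8
top [376.4 -30.   56.6] -0.9
top [377.7 -30.6  56.6] -1.3
[[387.0, -20.0, 67.0], [383.0, -31.0, 57.0], [377.0, -36.0, 54.0]]
[[387.0, -21.0, 54.0], [381.0, -20.0, 56.0], [375.0, -26.0, 51.0]]
[[385.0, -9.0, 54.0], [379.0, -10.0, 55.0], [375.0, -28.0, 36.0]]
[[384.0, -6.0, 44.0], [378.0, -8.0, 44.0], [374.0, -32.0, 18.0]]
[[382.0, -2.0, 36.0], [377.0, -8.0, 30.0], [373.0, -27.0, 10.0]]
[[382.0, -5.0, 19.0], [376.0, -9.0, 16.0], [371.0, -19.0, 6.0]]
[[381.0, -2.0, 8.0], [375.0, -6.0, 5.0], [369.0, -6.0, 6.0]]
```

The side view shows the tube under the board beyond the strip. Its end is at about (597,167), and the tape sticks out at (625,194) and (215,98). The tube still has about 6.5 mm to go, which fits the 93–94 mm total, so the board needs about 13 mm more.

Emit:
move_arm --commands '[255,-0.3,3,0.9,-0.001,-0.002,0.001,255,-0.2,4,0.9,-0.001,-0.001,0,255,-0.2,3,0.9,0,0,0.001]'

```text
time_s: 14.95
tcp_pos: [484.5, -81.7, 91.2]
orientation: [0.999, -0.041, 0.001, -0.001]
ft_force: [-3.7, 0.2, 6.3]
gripper_width: 0.315
```

Emit:
move_arm --commands '[255,-0.1,1.5,0.9,0,-0.001,0,255,0,0,0.85,0,0,0,255,0,0,0.8,0,0,0]'

```text
time_s: 15.25
tcp_pos: [484.4, -83.4, 91.1]
orientation: [0.999, -0.041, 0.001, -0.002]
ft_force: [-3.1, -0.3, 6.3]
gripper_width: 0.317
```

```bash
python3 - <<'E'
from h import *
goal(500.3,101,92,-4.9)
p,d=ctrl.get_image("side");np.savez("side3.npz",p=p,d=d)
c=cv2.resize(p[185:225,200:310],None,fx=7,fy=7,interpolation=cv2.INTER_CUBIC)
cv2.imwrite("pics/s4.png",c[:,:,::-1])
E
```

```text
t 15.25 tcp [484.4 -83.4  91.1] F [-3.07 -0.33  6.33] T [0.53 0.68 0.22] w 0.317 
zaxis [ 0.0015  0.003  -1.    ] yaw -4.66 
shift [   0.9 -185.1   -0.3] rot [-0.0031 -0.0013  0.0041]
```

View pics/s4.png

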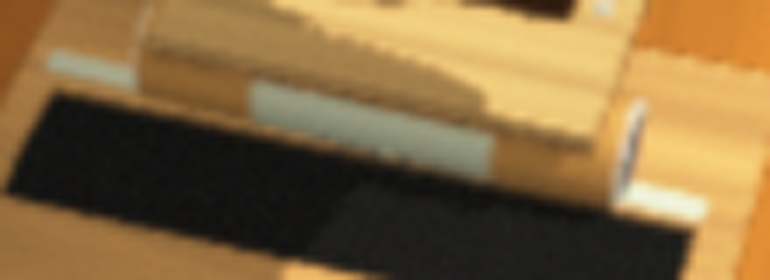

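```bash
python3 - <<'E'
from h import *
px=lambda u,v:(200+(u-3)/7,185+(v-3)/7)
A,B=ray("side",[px(90,70),px(668,200)],6.6)
d=(B-A)/np.linalg.norm(B-A); nrm=np.array([-d[1],d[0],0]); nrm*=np.sign(nrm[1])
for z,uv in((31.6,(631,150)),(31.6,(634,150)),(56.6,(640,98)),(6.6,(619,205))):
    E_=ray("side",px(*uv),z)[0]; print(z,E_.round(1),((E_-A)@nrm).round(1))
# lower silhouette of tube (tangent to brown/strip) - two points on tube's visible lower edge
K,R,t=cam("side");C=-R.T@t
for uv in((300,135),(480,178),(590,204)):
    r=ray("side",px(*uv),0)[0]-C; r/=np.linalg.norm(r)
    ax=np.array([d[0],d[1],0]); n=np.cross(r,ax); n/=np.linalg.norm(n)  # tangent plane normal
    n*=np.sign(n[1])
    # axis point q=A+ o*nrm + z25 : (q-C).n = -25 (axis is on far side)
    q0=A+[0,0,25]; 
    print("silh",uv,[round(((s*25-(q0-C)@n)/(nrm@n)),1) for s in(-1,1)])
E
```

```text
31.6 [376.1 -31.8  31.6] -1.6
31.6 [374.8 -32.1  31.6] -1.9
56.6 [375.  -39.8  56.6] -9.5
6.6 [378.1 -21.3   6.6] 9.1
silh (300, 135) [np.float64(-1.0), np.float64(65.1)]
silh (480, 178) [np.float64(0.2), np.float64(66.3)]
silh (590, 204) [np.float64(0.8), np.float64(66.9)]
```

The tube end at (632,150) and the silhouette put the axis within about 2 mm of the line, at about 10 N. I'll ease off and lift straight up.

Emit:
move_arm --commands '[255,-0.1,0,0.5,0,0,0,255,-0.1,0,0.2,0,0,0,255,0,0,-0.3,0,0,0,255,0,0,-0.7,0,0,0,255,0,0,-1.5,0,0,0]'

```text
time_s: 15.8
tcp_pos: [484.3, -83.4, 92.1]
orientation: [0.999, -0.041, 0.001, -0.002]
ft_force: [0.5, 0.8, -3.4]
gripper_width: 0.316
```

Emit:
move_arm --commands '[255,0,0,-3,0,0,0,255,0,0,-6,0,0,0,255,0,0,-12,0,0,0,255,0,0,-15,0,0,0,255,0,0,-8,0,0,0]'

```text
time_s: 16.3
tcp_pos: [483.3, -83.4, 135.3]
orientation: [0.999, -0.041, -0.001, -0.002]
ft_force: [-0.2, 0.1, -3.1]
gripper_width: 0.313
```

```bash
python3 - <<'E'
from h import *
goal(465,300,130,8)
p,d=ctrl.get_image("side");np.savez("side4.npz",p=p,d=d)
c=cv2.resize(p[120:330,130:400],None,fx=2.9,fy=2.8,interpolation=cv2.INTER_CUBIC)
cv2.imwrite("pics/s5.png",c[:,:,::-1])
E
```

```text
t 16.3 tcp [483.3 -83.4 135.3] F [-0.22  0.1  -3.1 ] T [ 0.03 -0.   -0.03] w 0.313 
zaxis [-0.0025  0.0051 -1.    ] yaw -4.68 
shift [ -49.5 -380.6    7.3] rot [-0.0051  0.0023 -0.2212]
```

View pics/s5.png

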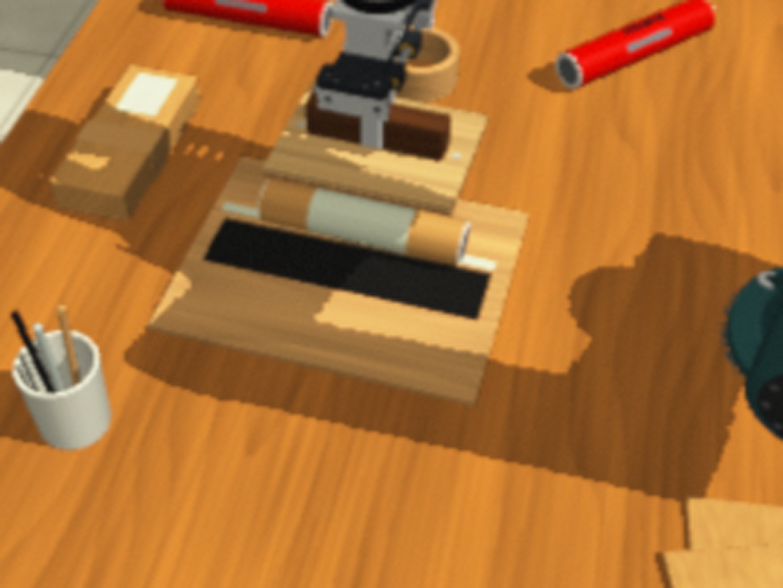

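The tube stayed on the tape line and the board hangs free above it, its edge at about (360,190). I'll carry the board back to its old spot.

Emit:
move_arm --commands '[255,-2,-15,0,-0.005,0.002,0,255,-5,-30,0,0,0,0,255,-5,-38,0,0,0,0,255,-5,-40,0,0,0,0,255,-5,-40,0,0,0,0]'

```text
time_s: 16.85
tcp_pos: [477.7, 80.2, 138.5]
orientation: [0.999, -0.046, 0.004, 0.002]
ft_force: [-0.3, 0.8, -4.3]
gripper_width: 0.318
```

Emit:
move_arm --commands '[255,-5,-40,0,0,0,0,255,-5,-40,0,0,0,0,255,-5,-40,0,0,0,0,255,-5,-40,0,0,0,0,255,-5,-40,0,0,0,0]'

```text
time_s: 17.35
tcp_pos: [470.3, 290.0, 138.3]
orientation: [0.999, -0.047, 0.005, 0.002]
ft_force: [0.8, -0.5, -4.6]
gripper_width: 0.316
```

```bash
python3 -c "
from h import *
goal(465,345,60,-4.7)"
```

```text
t 17.35 tcp [470.3 290.  138.3] F [ 0.76 -0.53 -4.57] T [ 0.04 -0.03  0.03] w 0.316 
zaxis [ 0.0106 -0.004  -0.9999] yaw -5.37 
shift [-11.3 -54.5  78. ] rot [ 0.0031 -0.0109 -0.0117]
```

Emit:
move_arm --commands '[255,-4,-20,5,0.003,-0.011,-0.01,255,-2,-15,15,0,0,0,255,0,-4,22,0,0,0,255,0,0,18,0,0,0,255,0,0,6,0,0,0]'

```text
time_s: 17.85
tcp_pos: [466.9, 337.5, 68.7]
orientation: [0.999, -0.038, 0.001, -0.001]
ft_force: [0.3, 0.2, -3.8]
gripper_width: 0.319
```

Emit:
move_arm --commands '[255,0,0,2,0,0,0,255,0,0,2,0,0,0]'

```text
time_s: 18.05
tcp_pos: [466.4, 336.3, 62.7]
orientation: [0.999, -0.039, -0.0, -0.0]
ft_force: [-1.5, 0.2, -3.9]
gripper_width: 0.315
```

```bash
python3 -c "
from h import *
goal(465,345,35.5,-4.7)"
```

```text
t 18.05 tcp [466.4 336.3  62.7] F [-1.52  0.2  -3.86] T [ 0.04 -0.01  0.08] w 0.315 
zaxis [-6.e-04  7.e-04 -1.e+00] yaw -4.45 
shift [-2.  -8.5 27.3] rot [-0.0007  0.0007  0.0043]
```

Emit:
move_arm --commands '[255,0,0,8,0,0,0,255,0,0,8,0,0,0,255,0,0,5,0,0,0,255,0,0,2,0,0,0,255,0,0,1,0,0,0]'

```text
time_s: 18.55
tcp_pos: [468.2, 336.0, 39.1]
orientation: [0.999, -0.04, 0.002, -0.001]
ft_force: [-0.3, -0.2, -3.7]
gripper_width: 0.317
```

Emit:
move_arm --commands '[255,0,0,0.8,0,0,0,255,0,0,0.6,0,0,0,255,0,0,0.5,0,0,0]'

```text
time_s: 18.85
tcp_pos: [468.6, 336.3, 37.6]
orientation: [0.999, -0.04, 0.002, -0.002]
ft_force: [0.6, 0.6, -3.3]
gripper_width: 0.321
```

```bash
python3 -c "
from h import *
goal(465,345,35.5,-4.7)"
```

```text
t 18.85 tcp [468.6 336.3  37.6] F [ 0.56  0.61 -3.35] T [0.   0.   0.01] w 0.321 
zaxis [ 0.0043  0.0033 -1.    ] yaw -4.57 
shift [-4.2 -8.4  2.1] rot [-0.0036 -0.004   0.0023]
```

Emit:
move_arm --commands '[255,0,0,0.7,-0.003,-0.003,0,255,0,0,0.6,0,-0.001,0,255,0,0,0.5,0,0,0,255,0,0,0.5,0,0,0]'

```text
time_s: 19.25
tcp_pos: [468.9, 336.6, 35.8]
orientation: [0.999, -0.04, 0.0, -0.001]
ft_force: [-0.5, 0.4, -2.3]
gripper_width: 0.314
```

```bash
python3 -c "
from h import *
goal(465,345,35.5,-4.7)"
```

```text
t 19.25 tcp [468.9 336.6  35.8] F [-0.51  0.37 -2.28] T [-0.01  0.01  0.05] w 0.314 
zaxis [ 8.e-04  1.e-03 -1.e+00] yaw -4.56 
shift [-4.6 -8.   0.3] rot [-0.0011 -0.0007  0.0024]
```

On the table. I'll open and retreat.

Emit:
move_arm --commands '[255,0,0,0.4,0,0,0,255,0,0,0.3,0,0,0,0,0,0,0,0,0,0,0,0,0,0,0,0,0,0,0,0,0,0,0,0]'

```text
time_s: 19.75
tcp_pos: [470.7, 337.7, 37.9]
orientation: [0.999, -0.04, 0.003, -0.002]
ft_force: [0.6, 0.1, -0.3]
gripper_width: 0.537
```

Emit:
move_arm --commands '[0,0,0,0,0,0,0,0,0,0,0,0,0,0,0,0,0,0,0,0,0,0,0,0,0,0,0,0,0,0,0,0,0,0,0]'

```text
time_s: 20.25
tcp_pos: [471.6, 338.1, 39.0]
orientation: [0.999, -0.04, 0.004, -0.003]
ft_force: [-0.6, 0.4, -0.9]
gripper_width: 0.964
```

Emit:
move_arm --commands '[0,0,0,-10,0,0,0,0,0,0,-20,0,0,0,0,0,0,-30,0,0,0,0,0,0,-35,0,0,0,0,0,0,-20,0,0,0]'

```text
time_s: 20.75
tcp_pos: [468.2, 336.0, 155.2]
orientation: [0.999, -0.04, -0.0, 0.0]
ft_force: [-0.1, 1.0, 1.1]
gripper_width: 0.998
```

```bash
python3 - <<'E'
from h import *
goal(465,345,35.5,-4.7)
p,d=ctrl.get_image("top");q,e=ctrl.get_image("side")
c=np.hstack([cv2.resize(p[120:290,100:320],(420,325)),cv2.resize(q[150:370,150:340],(365,325))])
cv2.imwrite("pics/f.png",cv2.resize(c,(785,325))[:,:,::-1])
f0=np.load("top0.npz")['p']
for n,d in(("top",d),("side",e)):
    X=cloud(n,d).reshape(-1,3)
    for l,b in(("tube",(330,650,-110,60,35,62)),("handle",(350,600,250,430,45,75)),("board",(340,600,240,440,8,25))):
        Q=X[np.all((X>[b[0],b[2],b[4]])&(X<[b[1],b[3],b[5]]),1)]
        if len(Q)>20: print(n,l,len(Q),np.median(Q,0).round(1),[np.round(v,1) for v in cv2.minAreaRect(Q[:,:2].astype(np.float32))])
E
```

```text
t 20.75 tcp [468.2 336.  155.2] F [-0.08  1.    1.14] T [-0.04  0.01  0.01] w 0.998 
zaxis [-8.e-04  0.e+00 -1.e+00] yaw -4.57 
shift [ -3.8  -8.7 119.7] rot [0.0001 0.0008 0.0023]
top tube 816 [486.  -39.7  51.7] [array([489.9, -39.7]), array([ 49.7, 225.1]), np.float64(85.4)]
top board 893 [470.4 293.3  13.2] [array([484.8, 330.2]), array([174.7, 216.3]), np.float64(77.8)]
side tube 329 [409.1 -16.7  49.4] [array([424.6, -17.3]), array([116.1,  43.1]), np.float64(13.4)]
side handle 705 [452.8 342.8  59.3] [array([466.4, 337. ]), array([ 31.2, 149.4]), np.float64(85.4)]
side board 3119 [449.7 365.9  14.3] [array([466.7, 336.3]), array([151.7, 200.4]), np.float64(85.6)]
```

View pics/f.png

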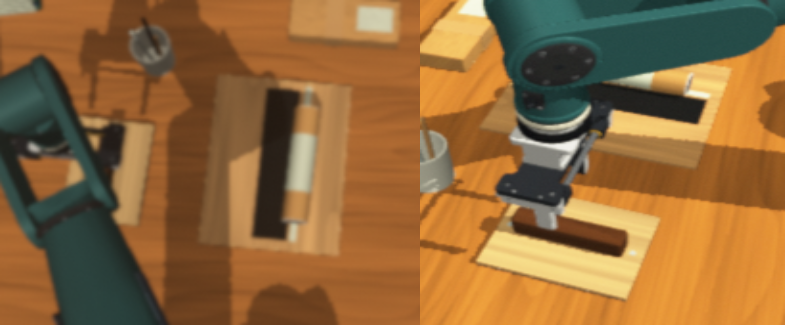

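The final views show the tube lying along the tape, with tape ends visible beyond both tube ends ((310,90) and (293,232)). The board lies flat on the table and the gripper is clear.

```bash
python3 -c "
from workcell import ctrl
print(ctrl.close_job())"
```

```text
the job is handed in; nothing more can be done
None
```

The job is handed in, and it reports no verdict. I set the hand board level on the tube and rolled the tube over the rubber strip to the tape line in one stroke. The board is lifted off and lies on the table beside the bench board.

- **Force:** the wrist readings, allowing for the board's weight, gave about 8.5 to 11 N throughout the stroke. I read them every two or three rows, so short peaks between readings were not seen.
- **Tube on the line:** the two cameras disagree slightly. The side view, taken just before lifting, puts the axis 0 to 2 mm from the line. The last top view puts it about 3.5 mm off on the side the tube came from. Both are within the 8 mm allowed, and the tube's direction is within about 1° of the tape's.
- **Hand board:** in the last side view it lies flat at about (467, 336) mm, roughly 110 mm clear of the bench board, with the gripper open and withdrawn.
- **Not measured:** the arm hid the tube from the top camera during the stroke, so I steered the last part by the side view. I did not measure the tape roll, parcel and pen cup at the end. They look undisturbed in the pictures, and I kept the arm clear of them.

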